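Load a reagent cartridge into the gravity chute

ROBOT

A 7-joint arm with a two-finger parallel gripper is mounted at the origin on a cart in front of the work surface, level with it; the furniture and walls round the work are solid. World frame = base frame: x ahead of the robot, y to its left, z up, the work surface at z = 0. Lengths are in m, angles in rad, forces in N, time in s.
With the tool pointing down it reaches from about 0.425 to 0.95 m from the base axis. Payload 4.7 kg.
Tool frame: the origin (TCP) lies between the finger pads; the fingertips stand 14 mm ahead of it and the grasp point (between the pads) lies 5 mm behind it; z points along the fingers, y is the line along which they close (so a half turn about z gives the same grasp; the last joint's range is limited). The gripper opens to 87 mm and grips with 3 to 60 N. Pads are 19 mm wide; open, the fingers measure 117 mm over their backs; the gripper's body (75 mm by 190 mm) begins 51 mm behind the grasp point.
Start: joints at [-1.311, 0.469, -0.049, 1.532, 0.024, 1.141, -0.082], TCP at [0.192, 0.647, 0.237] pointing down, gripper open.
Joint ranges: [-2.59, 2.59], [-0.33, 1.99], [-1.39, 1.29], [0.1, 2.45], [-1.04, 4.18], [0.21, 1.99], [-2.66, 2.66]. Speed limits (rad/s): [2.57, 2.57, 3.14, 3.14, 3.14, 3.14, 3.14].

INTERFACE

Orientations are given as a rotation vector (axis times angle).
In Python, from rig import ctrl, ik, optics gives the robot as it stands. Calls block until the motion is done:
- ctrl.move_to(position, orientation): joint-space move of the TCP to a pose.
- ctrl.move_straight(position, rate=0.15, orientation=None, until_force=None): straight line of the TCP; orientation=None keeps the orientation; rate is the mean speed in m/s. With until_force (N) it stops when the force on the tool has changed by that much, and returns True; else False.
- ctrl.move_joints(angles): joint-space move.
- ctrl.command_gripper(opening, effort=None): finger opening in m; effort is the grip in N (None keeps the last); returns when the fingers have stopped.
- ctrl.pause(seconds).
- ik(position, orientation): joint angles nearest the present ones, or None.
- ctrl.get_state(): the state.
- optics.capture(name): name is "scene" or "top" or "wrist"; returns a dict with "pixels" (420x560x3 uint8, red, green, blue), "mtx" (3x3 intrinsics, pixels), "xyz" and "rotation" of the camera in the world; the wrist camera has in their place "tool_from_camera" (4x4, takes a point from camera to tool coordinates, whose origin is the TCP and whose axes are the flange's). Camera axes: x right, y down, z forward; pixel columns grow to the right and rows downward; lengths in m; the calibration is good to about 2 mm. A picture is of the moment at which its call begins: read the wrist's pose just before it. There is no depth.
A pose or a line that the arm cannot do raises ctrl.MotionError and nothing moves.
- ctrl.sign_off(): hands the job in; it is judged then, once.
The state is a dict: "t": time; "joint_pos": joint angles; "joint_vel": joint speeds; "joint_torque": joint torques, N m; "eef_pos": TCP position; "tool_rot": TCP orientation; "contact_force": force on the tool from outside, world axes, zero at the start; "torque": the same for the moment, N m; "finger_gap": finger opening in m; "grip_force": force on a finger pad.
Only numpy, scipy, OpenCV 4.12 (cv2) and the standard library are available. Lean on these libraries where they do the work, as an engineer would, in place of code of your own. Each camera call takes 0.05 s, during which the arm holds its last target. There are 200 camera calls.

TASK

Lay the standing reagent cartridge down (do not let it topple or drop) and load it into the inclined chute so that it lies flat on the chute floor with its ribbed face up and its cap pointing downhill. Let go of it in the open upper part of the chute, above the pair of hold-down tabs, so that it slides all the way home to the end jaws by its own weight, with the cap sticking out between the jaws; the fingers must not push or carry it there. Leave the reagent bottle, dish and timer where they stand.

Things in the scene. Friction and masses are not known exactly. Their poses are not given: they have to be found in the camera images.
- cartridge: White plastic reagent cartridge, 0.14 kg (varies), standing at the start with its ribbed -x face roughly toward the robot. Main block 36 mm in x (-18 to 18), 50 in y, 84 in z (0 to 84). Origin: centre of the block's underside; z runs up to the cap. The +x face is flat with a paper label: laid on it, the cartridge lies stably, rib up, origin 18 mm above the surface.
- cartridge_cap (a point): Centre of the end face of the cartridge's round dark grey cap, 110 mm from the cartridge's origin along its z. Cap 26 mm in diameter, 21 mm long, on a neck 20 mm in diameter and 5 mm long. Obstacles near the cartridge, fixed: sample stands 175 mm high on its right (world y below 0.08 m, x 0.43 to 0.61 m) and a tall tube rack behind (x over 0.78 m).
- cartridge_rib (a point): On the cartridge's ribbed -x face: middle of the rib's crest, at x = -26, z = 42 mm. The rib is 8 mm high, 12 mm wide and runs the whole 84 mm. At the base end (z 0 to 10) a lip, also 8 mm high, crosses the full 50 mm width of this face.
- chute: Fixed open aluminium chute on a dark base 190x90 mm. Origin: centre of the base's underside; x points uphill, y across, z up. Smooth floor (friction about 0.2) falling at 35 degrees toward -x, roughly toward the robot; 215 mm long along the slope. Its lower end is at x = -85, z = 45 mm. Below, s = mm uphill along the floor from there, h = mm square off the floor.
- chute_load (a point): On the chute floor, mid width, s = 152: the middle of the cartridge's block belongs about here when it is let go. Side walls are 12 mm high and 3 thick; the channel is 56 mm wide from s = 0 to 85, then flares evenly to 72 mm at s = 215. It is open above here.
- chute_tabs (a point): Between the two hold-down tabs, at their underside: s = 65, h = 40. One tab from each side, s 55 to 75, h 40 to 46, 20 mm apart, on posts outside the channel: only the rib passes between them. A cartridge rib down, on its side or base (lip) first jams here.
- chute_home (a point): Where the centre of the cap's end face is when the cartridge is home: s = -16, h = 18. Two end jaws, s 0 to 10, 30 mm high and 34 mm apart, let the cap through and stop the block, which then fills s = 10 to 94.
- reagent_bottle: Bystander: brown bottle with black cap, 46 mm in diameter, 98 mm high, standing; origin under its centre.
- steel_dish: Bystander: shallow grey steel dish 78x120x26 mm; origin under its centre.
- timer: Bystander: white table timer with a black knob, 66x66x44 mm, the one straight in front of the robot (another stands far left); origin under its centre.

How it is judged:
By the outcome, as a careful person would: the job done as asked, in the order asked, and still so for the second after the job is handed in, with the robot touching nothing.
It also fails if it takes over 54 s, if anything falls off the work surface, if the arm or the gripper's body presses on something with over 40 N, if the wrist force passes 120 N, or if a joint passes its speed limit or range.

## Working session

There is one attempt and no reset: what is moved stays moved. The work goes in short steps, each a Python script; the robot and the scene stay as the last script left them, time stands still between calls to the robot, and variables do not carry over. Pictures are saved under pics/ and viewed, at most 10 in all, crops included, and the job is handed in when it is done.

```bash
ls; mkdir -p pics; python3 - <<'E'
from rig import ctrl, ik, optics
import cv2,numpy as np,pickle
d={}
for n in("scene","top"):
    c=optics.capture(n); d[n]=c; cv2.imwrite(f"pics/{n}0.png",c["pixels"][:,:,::-1]); print(n,c["mtx"].tolist(),np.round(c["xyz"],4),np.round(c["rotation"],4).tolist())
pickle.dump(d,open("d0.pkl","wb"))
print(ctrl.get_state())
E
```

```text
pics
scene [[487.74519230798575, 0.0, 282.62250360370757], [0.0, 487.74519230798575, 195.7687828633462], [0.0, 0.0, 1.0]] [-1.000e-04 -4.100e-01  5.039e-01] [-1.9058, 0.7364, -0.4317]
top [[486.8109412198301, 0.0, 278.4653125515004], [0.0, 486.8109412198301, 210.0397269447555], [0.0, 0.0, 1.0]] [0.4494 0.201  1.139 ] [-2.1867, 2.1504, -0.0904]
{'t': 0.1, 'joint_pos': array([-1.3109245 ,  0.46934563, -0.0486044 ,  1.53360447,  0.02407392,
        1.14099909, -0.08230596]), 'joint_vel': array([-1.68263069e-03, -2.51149208e-03,  1.34944688e-04, -3.14406930e-03,
        4.27497782e-05,  6.53636679e-05, -1.25103964e-03]), 'joint_torque': array([ 5.14732401e-04, -5.09169459e+01, -8.10176739e-02, -2.36828595e+01,
       -6.13533310e-02,  3.44652298e-02,  7.78368644e-05]), 'eef_pos': array([0.19204683, 0.64654926, 0.23560189]), 'tool_rot': array([-4.51962384e-01, -3.10868828e+00,  2.76208007e-03]), 'contact_force': array([ 0.02439779, -1.4810654 ,  0.18884025]), 'torque': array([ 0.0559686 , -0.01672174, -0.04801715]), 'grip_force': 0.0, 'finger_gap': 0.08721006912788781}
```

View pics/scene0.png

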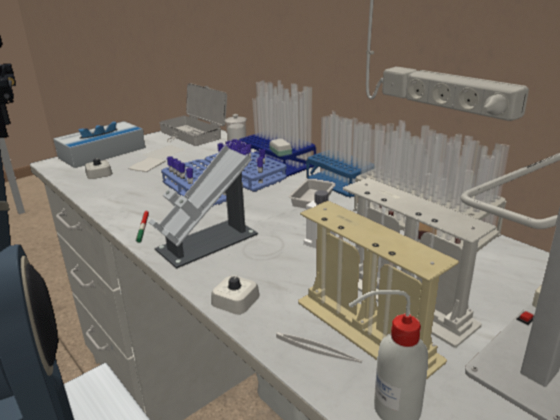

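View pics/top0.png

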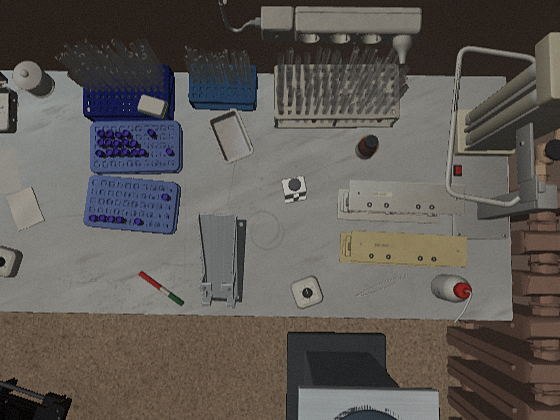

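The scene view shows the chute centre-left (about 210,205) and the cartridge mostly hidden behind the sample stands (about 313,225). The top view shows the cartridge cap at about (293,184), chute (220,260), bottle (367,147), dish (231,137) and timer (306,292).

```bash
cat > h.py <<'E'
import numpy as np,cv2
from scipy.spatial.transform import Rotation as R
def cam(c,T=None):
    if T is None: return R.from_rotvec(c["rotation"]).as_matrix(),np.array(c["xyz"])
    M=T@np.array(c["tool_from_camera"]); return M[:3,:3],M[:3,3]
def proj(P,Rm,t,K):
    q=(np.atleast_2d(P)-t)@Rm; return (q[:,:2]/q[:,2:])@np.diag([K[0][0],K[1][1]])+[K[0][2],K[1][2]]
def ray(px,Rm,t,K,z):
    d=Rm@np.linalg.inv(np.array(K))@[px[0],px[1],1]; return t+d*(z-t[2])/d[2]
E
python3 - <<'E'
import pickle
from h import *
from rig import ctrl,optics
d=pickle.load(open("d0.pkl","rb"));c=d["top"];Rm,t=cam(c)
for n,p,z in[("cap",(293.5,183.5),.11),("ch lowL",(203,306),.045),("chtop",(218,214),.17),("bottle",(367,147),.09),("dish",(231,137),.02),("timer",(306,292),.04)]:print(n,ray(p,Rm,t,c["mtx"],z).round(4))
im=c["pixels"][165:315,190:325,::-1]
cv2.imwrite("pics/crop1.png",cv2.resize(im,None,fx=4,fy=4,interpolation=cv2.INTER_CUBIC))
w=optics.capture("wrist");print(np.round(w["tool_from_camera"],4).tolist(),w["mtx"].tolist())
E
```

```text
cap [0.6032 0.1813 0.11  ]
ch lowL [0.3353 0.3769 0.045 ]
chtop [0.5302 0.3325 0.17  ]
bottle [0.6893 0.0213 0.09  ]
dish [0.7243 0.3276 0.02  ]
timer [0.3697 0.1486 0.04  ]
[[0.0001, -0.9606, -0.2779, 0.0762], [1.0, -0.0001, 0.0007, 0.0001], [-0.0007, -0.2779, 0.9606, -0.149], [0.0, 0.0, 0.0, 1.0]] [[353.70165279790024, 0.0, 277.2101870562815], [0.0, 353.70165279790024, 209.8386419908018], [0.0, 0.0, 1.0]]
```

View pics/crop1.png

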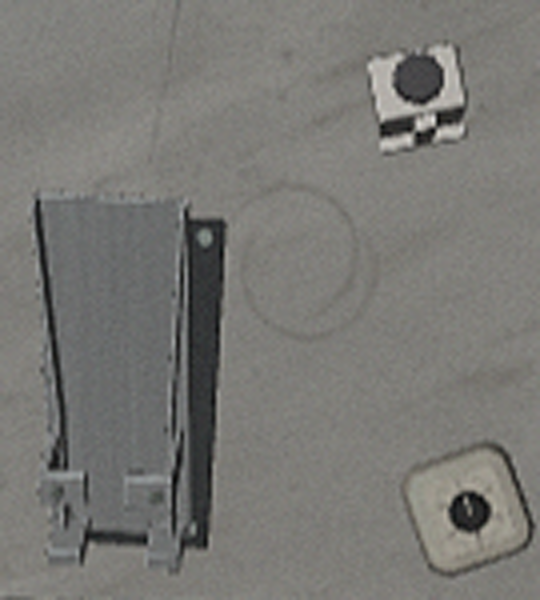

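The crop shows the chute with its tabs and jaws at the bottom (toward the robot). The cartridge cap is at crop (418,78), with its ribbed face toward the robot and the cartridge yawed a little. I'll take a closer wrist view of both.

```bash
python3 - <<'E'
from h import *
from rig import ctrl,ik,optics
import pickle
ctrl.move_to([.42,.27,.34],[0,np.pi,0])
s=ctrl.get_state();c=optics.capture("wrist")
T=np.eye(4);T[:3,:3]=R.from_rotvec(s["tool_rot"]).as_matrix();T[:3,3]=s["eef_pos"]
pickle.dump((c,T),open("w1.pkl","wb"));print(s["t"],s["eef_pos"],s["joint_pos"].round(2))
cv2.imwrite("pics/w1.png",cv2.resize(c["pixels"][:,:,::-1],(800,600),interpolation=cv2.INTER_CUBIC))
E
```

```text
1.8083 [0.41952349 0.27108165 0.33973386] [-0.74  0.1   0.09  1.8  -0.01  1.25  0.92]
```

View pics/w1.png

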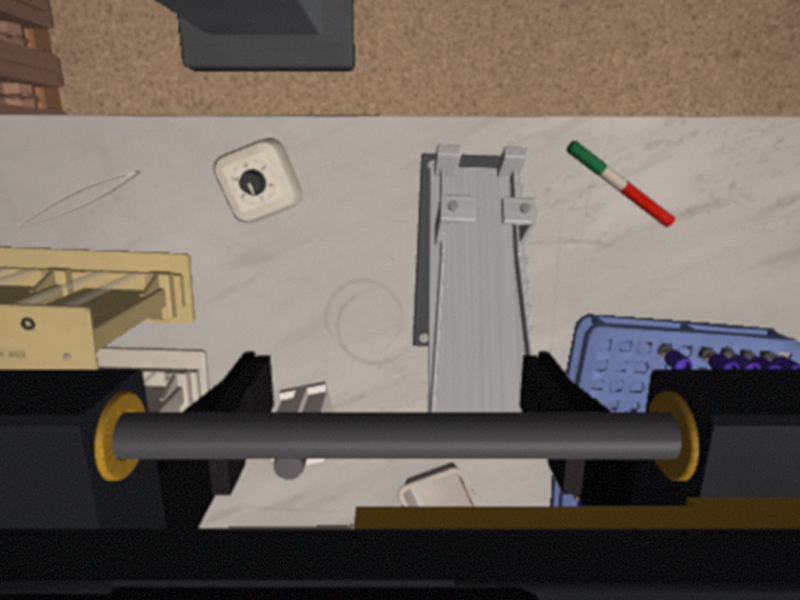

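The wrist view shows the lower chute clearly, with tab inner edges at about x=475 and 503, rows 196–222 in the 800-px view. The gripper hides the cartridge, so I'll move further out for one more look.

```bash
python3 - <<'E'
from h import *
from rig import ctrl,ik,optics
import pickle
ctrl.move_to([.62,.24,.34],[0,np.pi,0])
s=ctrl.get_state();c=optics.capture("wrist")
T=np.eye(4);T[:3,:3]=R.from_rotvec(s["tool_rot"]).as_matrix();T[:3,3]=s["eef_pos"]
pickle.dump((c,T),open("w2.pkl","wb"));print(s["t"],s["eef_pos"],s["joint_pos"].round(2))
im=c["pixels"][0:300,70:470,::-1]
cv2.imwrite("pics/w2.png",cv2.resize(im,(800,600),interpolation=cv2.INTER_CUBIC))
E
```

```text
2.6833 [0.61875946 0.24138841 0.33964572] [-0.59  0.39  0.22  1.43 -0.09  1.33  1.21]
```

View pics/w2.png

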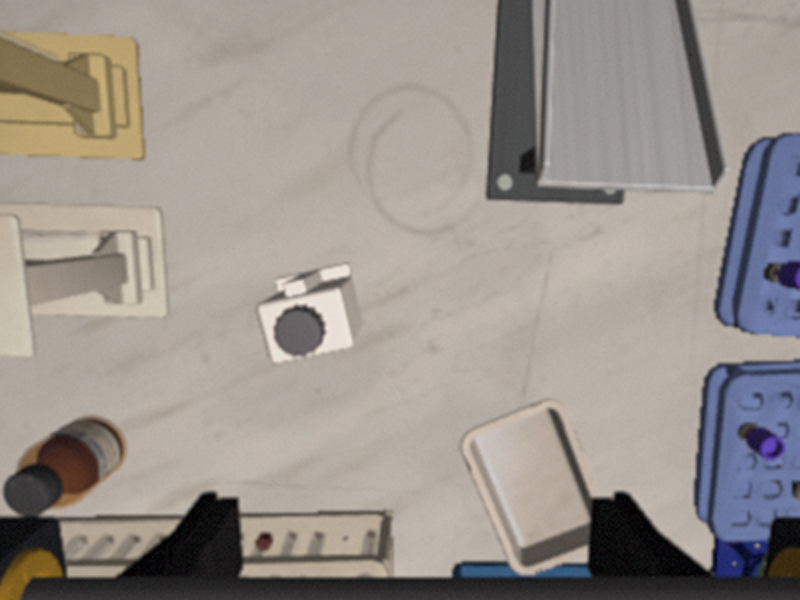

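This view shows the cartridge's block-top corners at crop (258,303), (345,283), (354,347) and (275,363), with the cap at (300,330). It also shows the upper chute end at (541,183)–(716,190). Next I'll fit both poses.

```bash
cat > fit.py <<'E'
from h import *
import pickle
from scipy.optimize import least_squares
def W(x,y,a,P):
    c,s=np.cos(a),np.sin(a);P=np.array(P,float)/1e3
    return np.c_[x+c*P[:,0]-s*P[:,1],y+s*P[:,0]+c*P[:,1],P[:,2]]
A=np.radians(35)
def S(s,y,h): return [-85+s*np.cos(A)-h*np.sin(A),y,45+s*np.sin(A)+h*np.cos(A)]
def fit(obs,x0):
    f=lambda p:np.concatenate([(proj(W(*p,P),*cm)-px).ravel() for cm,P,px in obs])
    r=least_squares(f,x0,loss="soft_l1");return r.x,f(r.x).reshape(-1,2)
if __name__=="__main__":
    cms=[]
    for n in("w1.pkl","w2.pkl"):
        c,T=pickle.load(open(n,"rb"));cms.append((*cam(c,T),c["mtx"]))
    d=pickle.load(open("d0.pkl","rb"))["top"];top=(*cam(d),d["mtx"])
    p1=lambda L:np.array(L)*.7+ -.15
    p2=lambda L:np.array(L)/2-.25+[70,0]
    tp=lambda L:np.array(L)/4-.4+[190,165]
    cart,r=fit([(cms[1],[[-18,-25,84],[-18,25,84],[18,25,84],[18,-25,84],[0,0,110]],p2([(258,303),(345,283),(354,347),(275,363),(300,330)])),(top,[[0,0,110]],tp([(418,78)]))],[.6,.18,.2])
    print("cart",cart.round(4),np.degrees(cart[2]),r.round(1).tolist())
    ch,r=fit([(cms[0],[S(55,-10,46),S(75,-10,46),S(55,10,46),S(75,10,46),[-95,-45,8],[95,-45,8]],p1([(475,196),(475,221),(503,198),(504,223),(424,153),(414,345)])),
      (cms[1],[S(215,-39,12),S(215,39,12),[95,-45,8]],p2([(541,183),(718,180),(487,198)])),
      (top,[S(215,-39,12),S(215,39,12),S(55,-10,46),S(75,-10,46),S(55,10,46),S(75,10,46)],tp([(186,205),(37,195),(126,506),(126,478),(85,504),(85,474)]))],[.45,.33,0])
    print("chute",ch.round(4),np.degrees(ch[2]),r.round(1).tolist())
    tip=lambda P:[ray(q,*cms[1],z).round(3).tolist() for q,z in P]
    print("stand edges",tip([(p2([(143,158)])[0],.01),(p2([(167,317)])[0],.01),(p2([(33,355)])[0],.175)]))
    np.save("pose.npy",[cart,ch])
E
python3 fit.py
```

```text
cart [0.6021 0.1806 0.2015] 11.542635537074634 [[-0.2, -0.6], [-0.8, 0.5], [1.7, -0.5], [-0.7, -0.1], [0.5, 0.6], [-0.3, -0.1]]
chute [ 0.4403  0.3363 -0.0463] -2.652367773184273 [[0.6, 0.8], [0.8, 0.5], [0.1, 0.4], [-0.0, 0.1], [-0.8, 0.6], [-2.0, 2.0], [-0.5, -8.4], [4.4, -2.1], [-1.4, 1.6], [0.9, 1.9], [-1.0, 2.0], [-0.2, 0.1], [-0.3, -0.5], [0.5, -0.0], [0.3, -0.1]]
stand edges [[0.507, 0.069, 0.01], [0.608, 0.075, 0.01], [0.603, 0.07, 0.175]]
```

```bash
sed -i 's/S(215,-39,12),S(215,39,12)/S(215,-39,0),S(215,39,0)/g; s/(718,180)/(718,190)/' fit.py; python3 fit.py
cat > plan.py <<'E'
from fit import *
cart,ch=np.load("pose.npy")
def Rz(a): return R.from_euler("z",a)
def toolrot(pitch,head,up):
    # tool z forward along heading, pitched down; tool x up (camera above/below): up=+1 => x has +z component
    z=Rz(head).apply([np.cos(pitch),0,-np.sin(pitch)]); x=up*Rz(head).apply([np.sin(pitch),0,np.cos(pitch)])
    return R.from_matrix(np.c_[x,np.cross(z,x),z])
E
python3 - <<'E'
from plan import *
from rig import ik,ctrl
d=np.radians
print(ik([.6,.18,.07],R.from_matrix(np.c_[[0,1,0],[1,0,0],[0,0,-1]]).as_rotvec()))
# chute target, phi -> final pitch 55-phi
for phi in (20,27.5,35,45):
  for up in(1,-1):
    g=W(*ch,[S(152,0,36)])[0]; r=toolrot(d(55-phi),ch[2],up); tcp=g+r.apply([0,0,.005])
    q=ik(tcp,r.as_rotvec()); q2=ik(tcp+[0,0,.1],r.as_rotvec())
    out=[]
    for px,py in((.40,.58),(.45,.55),(.42,.5),(.68,.2)):
      for hd in(20,40,55,70,85):
        ri=toolrot(d(phi),d(hd),-up)
        p=np.array([px,py,.042])+Rz(d(hd)).apply([-.018,0,0])+ri.apply([0,0,.005])
        if ik(p,ri.as_rotvec()) is not None: out.append((px,py,hd))
    print(phi,up,None if q is None else q.round(2),q2 is not None,out)
E
```

```text
cart [0.6021 0.1806 0.2015] 11.542635537074634 [[-0.2, -0.6], [-0.8, 0.5], [1.7, -0.5], [-0.7, -0.1], [0.5, 0.6], [-0.3, -0.1]]
chute [ 0.4393  0.337  -0.0349] -1.998166146850509 [[0.6, -0.1], [1.0, -0.4], [0.1, -0.8], [0.2, -1.1], [-1.1, 0.2], [-0.8, 1.7], [-1.2, 0.2], [0.5, 0.2], [0.0, 1.3], [0.8, -0.9], [-0.8, -0.3], [-0.2, 0.5], [-0.4, -0.1], [0.5, 0.5], [0.2, 0.4]]
stand edges [[0.507, 0.069, 0.01], [0.608, 0.075, 0.01], [0.603, 0.07, 0.175]]
[-0.68199054  0.6066546   0.45270716  1.81861515 -0.35596883  0.79742827
 -0.04771319]
20 1 [-1.06  0.38 -0.06  2.32  1.65  0.87  2.13] True [(0.4, 0.58, 20), (0.4, 0.58, 40), (0.4, 0.58, 55), (0.4, 0.58, 70), (0.4, 0.58, 85), (0.45, 0.55, 20), (0.45, 0.55, 40), (0.45, 0.55, 55), (0.45, 0.55, 70), (0.45, 0.55, 85), (0.42, 0.5, 20), (0.42, 0.5, 40), (0.42, 0.5, 55), (0.42, 0.5, 70), (0.42, 0.5, 85), (0.68, 0.2, 20), (0.68, 0.2, 40), (0.68, 0.2, 55), (0.68, 0.2, 70), (0.68, 0.2, 85)]
20 -1 [-1.48  0.41  0.45  2.34  1.65  0.67 -1.07] True [(0.4, 0.58, 20), (0.4, 0.58, 40), (0.4, 0.58, 55), (0.4, 0.58, 70), (0.4, 0.58, 85), (0.45, 0.55, 20), (0
[... 1946 characters left out ...]
 55), (0.4, 0.58, 70), (0.4, 0.58, 85), (0.45, 0.55, 20), (0.45, 0.55, 40), (0.45, 0.55, 55), (0.45, 0.55, 70), (0.45, 0.55, 85), (0.42, 0.5, 20), (0.42, 0.5, 40), (0.42, 0.5, 55), (0.42, 0.5, 70), (0.42, 0.5, 85), (0.68, 0.2, 20), (0.68, 0.2, 40), (0.68, 0.2, 55), (0.68, 0.2, 70), (0.68, 0.2, 85)]
45 -1 [-1.43  0.67  0.25  2.4   1.85  1.23 -1.54] True [(0.4, 0.58, 20), (0.4, 0.58, 40), (0.4, 0.58, 55), (0.4, 0.58, 70), (0.4, 0.58, 85), (0.45, 0.55, 20), (0.45, 0.55, 40), (0.45, 0.55, 55), (0.45, 0.55, 70), (0.45, 0.55, 85), (0.42, 0.5, 20), (0.42, 0.5, 40), (0.42, 0.5, 55), (0.42, 0.5, 70), (0.42, 0.5, 85), (0.68, 0.2, 20), (0.68, 0.2, 40), (0.68, 0.2, 55), (0.68, 0.2, 70), (0.68, 0.2, 85)]
```

```bash
python3 - <<'E'
from plan import *
from rig import ik,ctrl
c,T=pickle.load(open("w1.pkl","rb"));cm=(*cam(c,T),c["mtx"])
for n,q,z in(("rack",(580,318),.05),("rack2",(798,345),.05),("edge",(600,117),0),("pen",(570,145),.01),("pen2",(672,225),.01)):print(n,ray(np.array(q)*.7,*cm,z).round(3))
h=cart[2];X=Rz(h).apply([1,0,0]);Y=Rz(h).apply([0,1,0])
best=None
r=R.from_matrix(np.c_[Y,X,[0,0,-1]])
p=np.array([cart[0],cart[1],.060])-.004*X
q=ik(p+[0,0,.14],r.as_rotvec());print(q)
ctrl.move_to(p+[0,0,.14],r.as_rotvec())
ctrl.move_straight(p,rate=.15,until_force=8)
s=ctrl.get_state();print(s["t"],s["eef_pos"],p,s["contact_force"])
ctrl.command_gripper(.03,effort=20)
s=ctrl.get_state();print(s["t"],s["finger_gap"],s["grip_force"],s["contact_force"])
E
```

```text
rack [0.487 0.44  0.05 ]
rack2 [0.513 0.645 0.05 ]
edge [ 0.311  0.457 -0.   ]
pen [0.336 0.429 0.01 ]
pen2 [0.408 0.533 0.01 ]
[-0.70416158  0.444114    0.47207348  1.7227536  -0.22994292  1.02985368
  0.04925891]
4.8917 [0.59901994 0.17993668 0.06094086] [0.59819121 0.17979905 0.06      ] [-0.64471424 -0.51241245 -0.19715787]
5.6833 0.04373382109210809 19.97638545348309 [ 1.07307157  0.36467806 -0.30674824]
```

```bash
python3 - <<'E'
from plan import *
from rig import ik,ctrl
s=ctrl.get_state();e=s["eef_pos"]
ctrl.move_straight(e+[0,0,.24],rate=.25)
hd=np.radians(50);X=Rz(hd).apply([1,0,0]);Y=Rz(hd).apply([0,1,0])
r=R.from_matrix(np.c_[Y,X,[0,0,-1]]).as_rotvec()
o=np.array([.42,.60,0]);p=o-.004*X+[0,0,e[2]]
ctrl.move_to(p+[0,0,.24],r)
ctrl.move_straight(p+[0,0,.015],rate=.2)
hit=ctrl.move_straight(p+[0,0,-.006],rate=.03,until_force=3)
s=ctrl.get_state();print(hit,s["t"],s["eef_pos"],p,s["contact_force"],s["finger_gap"])
ctrl.command_gripper(.087)
ctrl.pause(.1)
ctrl.move_straight(s["eef_pos"]+[0,0,.2],rate=.25)
s=ctrl.get_state();print(s["t"],s["joint_pos"].round(2))
# plan check
ph=np.radians(35);ri=toolrot(ph,hd,1)
g=o+[0,0,.044]-.018*X;t=g+ri.apply([0,0,.005])
for k in(0,.15):
    print(ik(t+ri.apply([0,0,-k]),ri.as_rotvec()))
g=W(*ch,[S(152,0,36)])[0]; rf=toolrot(np.radians(20),ch[2],-1)
print(ik(g+rf.apply([0,0,.005]),rf.as_rotvec()))
E
```

```text
True 10.2667 [0.4174155  0.59705768 0.0595845 ] [0.41742885 0.59693582 0.06000797] [0.28610803 0.53728867 2.23105649] 0.04369891416525132
12.2917 [-1.19  0.55  0.28  1.37 -0.15  1.24 -0.03]
[-0.34139115  0.98917723 -0.99649361  2.1526255   2.50513119  1.00796448
  2.56946121]
[-0.23422266  0.74727933 -1.17843834  2.40471739  2.33925988  1.03821719
  2.49238937]
[-1.89108082  0.7610851   0.90641806  2.41487247  1.92934651  0.61961313
 -1.6108734 ]
```

```bash
python3 - <<'E'
from plan import *
from rig import ik,ctrl
o=np.array([.42,.60,0])
for hdg in(50,60):
 for phi in(35,45):
  for up in(1,-1):
    hd=np.radians(hdg);X=Rz(hd).apply([1,0,0])
    ri=toolrot(np.radians(phi),hd,up);g=o+[0,0,.044]-.018*X;t=g+ri.apply([0,0,.005])
    f=lambda p,r:None if (q:=ik(p,r.as_rotvec())) is None else q.round(2)
    print(hdg,phi,up,f(t,ri),f(t+ri.apply([0,0,-.15]),ri),f(t+[0,0,.3],ri))
E
```

```text
50 35 1 [-0.34  0.99 -1.    2.15  2.51  1.01  2.57] [-0.23  0.75 -1.18  2.4   2.34  1.04  2.49] None
50 35 -1 [-0.23  1.15 -1.19  2.15  2.48  1.13 -0.36] [-0.23  0.75 -1.18  2.4   2.34  1.04 -0.65] [-0.88  0.18 -0.24  2.01  1.56  0.23 -0.1 ]
50 45 1 [-0.61  0.72 -0.61  2.09  2.33  0.6   2.43] [-0.77  0.34 -0.42  2.3   2.24  0.4   2.31] [-1.69  0.2   0.71  1.94 -0.04  0.27 -1.71]
50 45 -1 [-0.25  1.06 -1.19  2.07  2.19  0.98 -0.22] [-0.2   0.61 -1.17  2.27  1.99  0.74 -0.38] [-1.22  0.18  0.16  1.91  0.4   0.3   1.03]
60 35 1 [-0.25  0.99 -0.99  2.15  2.65  0.82  2.63] [-0.05  0.74 -1.18  2.4   2.56  0.79  2.57] None
60 35 -1 [-0.14  1.15 -1.19  2.15  2.56  0.92 -0.25] [-0.05  0.74 -1.18  2.4   2.56  0.79 -0.57] [-0.04  0.38 -1.17  1.98  1.6   0.31  0.19]
60 45 1 [-0.4   0.8  -0.8   2.09  2.41  0.54  2.65] [-0.33  0.42 -0.79  2.28  2.42  0.34  2.46] [-1.38  0.18  0.43  1.93 -0.43  0.29 -1.14]
60 45 -1 [-0.17  1.05 -1.18  2.07  2.22  0.8  -0.07] [-0.06  0.6  -1.16  2.27  2.11  0.52 -0.26] [-0.92  0.18 -0.1   1.9  -0.04  0.27  1.64]
```

```bash
python3 - <<'E'
from plan import *
from rig import ik,ctrl,optics
o=np.array([.42,.60,0]);hd=np.radians(50);X=Rz(hd).apply([1,0,0])
ri=toolrot(np.radians(40),hd,-1);t=o+[0,0,.044]-.018*X+ri.apply([0,0,.005]);pre=t+ri.apply([0,0,-.14])
for dz in(.2,.15,.1):
    q=ik(pre+[0,0,dz],ri.as_rotvec())
    print(dz,q)
    if q is not None: break
ctrl.move_to(pre+[0,0,dz],ri.as_rotvec())
print(ik(pre,ri.as_rotvec()),ik(t,ri.as_rotvec()))
ctrl.move_straight(pre,rate=.2)
s=ctrl.get_state();print(s["t"],s["eef_pos"],pre,s["joint_pos"].round(2))
c=optics.capture("scene")
b=optics.capture("wrist")
cv2.imwrite("pics/g1.png",np.hstack([cv2.resize(c["pixels"][60:340,0:400],(400,280)),cv2.resize(b["pixels"],(373,280))])[:,:,::-1])
E
```

```text
0.2 [-1.44808707 -0.01767429  0.29726198  2.1989081   1.12237868  0.23942988
  0.28225332]
[-1.10667266  0.37031851 -0.04946973  2.37241527  2.66260053  0.50570907
 -1.31338041] [-0.70296232  0.7154184  -0.48792319  2.13738784  2.54047033  0.66851023
 -0.96230094]Traceback (most recent call last):
  File "<stdin>", line 11, in <module>
rig.MotionError: the arm cannot follow that straight line within its joint ranges
```

```bash
python3 - <<'E'
from plan import *
from rig import ik,ctrl,optics
o=np.array([.42,.60,0]);hd=np.radians(50);X=Rz(hd).apply([1,0,0])
ri=toolrot(np.radians(40),hd,-1);t=o+[0,0,.044]-.018*X+ri.apply([0,0,.005]);pre=t+ri.apply([0,0,-.14])
ctrl.move_to(pre+[0,0,.1],ri.as_rotvec());print(ctrl.get_state()["joint_pos"].round(2))
ctrl.move_to(pre,ri.as_rotvec())
s=ctrl.get_state();print(s["t"],s["eef_pos"],pre,s["joint_pos"].round(2),s["contact_force"])
c=optics.capture("scene")
b=optics.capture("wrist")
cv2.imwrite("pics/g1.png",np.hstack([cv2.resize(c["pixels"][60:340,0:400],(400,280)),cv2.resize(b["pixels"],(373,280))])[:,:,::-1])
E
```

```text
[-1.28  0.15  0.15  2.31  2.29  0.25 -0.93]
15.075 [0.34280865 0.50730912 0.13122161] [0.3419553  0.50698995 0.13077633] [-1.17  0.37  0.03  2.37  2.7   0.5  -1.37] [0.63029084 0.8037102  0.2894541 ]
```

View pics/g1.png

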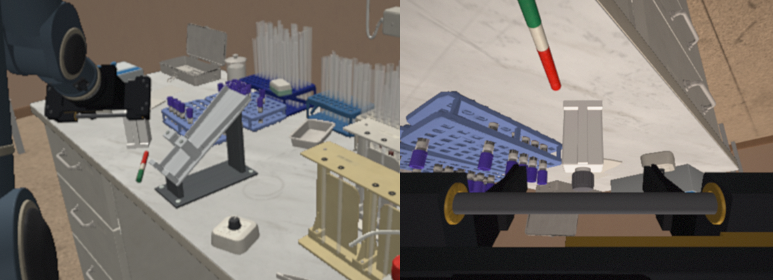

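The cartridge stands upright, centred between the fingers in the wrist half, with its ribbed, lipped face toward the tool. I'll grasp it and lift.

```bash
python3 - <<'E'
from plan import *
from rig import ik,ctrl,optics
o=np.array([.42,.60,0]);hd=np.radians(50);X=Rz(hd).apply([1,0,0])
ri=toolrot(np.radians(40),hd,-1);t=o+[0,0,.044]-.018*X+ri.apply([0,0,.005])
hit=ctrl.move_straight(t,rate=.12,until_force=6)
s=ctrl.get_state();print(hit,s["t"],s["eef_pos"],t,s["contact_force"])
if hit: raise SystemExit
ctrl.command_gripper(.03,effort=30)
s=ctrl.get_state();print(s["t"],s["finger_gap"],s["grip_force"],s["contact_force"],s["joint_pos"].round(2))
rf=toolrot(np.radians(15),ch[2],1)
for dz in(.05,.08,.12,.16,.2):
    a=ik(s["eef_pos"]+[0,0,dz],ri.as_rotvec());print(dz,None if a is None else a.round(2))
n=Rz(ch[2]).apply([-np.sin(A),0,np.cos(A)])
for s0 in(152,):
    g=W(*ch,[S(s0,0,36)])[0]+rf.apply([0,0,.005])
    for k in(0,.04,.1,.15):
        for w,v in(("n",n),("z",np.array([0,0,1]))):
            a=ik(g+k*v,rf.as_rotvec());print(w,k,(g+k*v).round(3),None if a is None else a.round(2))
E
```

```text
False 16.4917 [0.410584  0.5889361 0.0411796] [0.41089184 0.58914532 0.04078606] [0.27237338 0.20370439 1.03548316]
17.2083 0.04978017718024195 29.999837544746697 [ 0.90289889 -0.11117528  0.82083101] [-1.08  0.66 -0.01  2.16  2.82  0.56 -1.43]
0.05 [-1.11  0.56  0.02  2.16  2.78  0.46 -1.4 ]
0.08 [-1.13  0.5   0.05  2.15  2.75  0.39 -1.37]
0.12 [-1.18  0.43  0.11  2.13  2.7   0.3  -1.31]
0.16 [-1.23  0.36  0.18  2.11  2.6   0.21 -1.21]
0.2 [-0.89  0.31 -0.24  2.06  1.93  0.25 -0.47]
n 0 [0.463 0.336 0.16 ] [-2.01  0.99  1.08  2.43  2.07  0.51  1.26]
z 0 [0.463 0.336 0.16 ] [-2.01  0.99  1.08  2.43  2.07  0.51  1.26]
n 0.04 [0.44  0.337 0.193] [-2.08  0.86  1.09  2.44  1.89  0.55  1.5 ]
z 0.04 [0.463 0.336 0.2  ] [-2.02  0.84  1.09  2.42  1.95  0.56  1.49]
n 0.1 [0.406 0.338 0.242] [-1.95  0.45  0.72  2.44  1.63  0.97  1.9 ]
z 0.1 [0.463 0.336 0.26 ] [-2.06  0.6   1.11  2.4   1.8   0.66  1.83]
n 0.15 [0.377 0.339 0.283] [-2.33  0.47  1.12  2.44  1.5   0.84  2.06]
z 0.15 [0.463 0.336 0.31 ] [-2.11  0.41  1.12  2.37  1.69  0.78  2.08]
```

```bash
python3 - <<'E'
from plan import *
from rig import ik,ctrl,optics
s=ctrl.get_state()
ctrl.move_straight(s["eef_pos"]+[0,0,.14],rate=.2)
s=ctrl.get_state();q=s["joint_pos"].copy();q[6]=1.75;ctrl.move_joints(q)
s=ctrl.get_state();print(s["t"],s["finger_gap"],s["joint_pos"].round(2),s["eef_pos"].round(3))
f=lambda p,r:None if (a:=ik(p,r.as_rotvec())) is None else a.round(2)
n=Rz(ch[2]).apply([-np.sin(A),0,np.cos(A)])
for pf in(15,20):
  rf=toolrot(np.radians(pf),ch[2],1)
  g=W(*ch,[S(152,0,36)])[0]+rf.apply([0,0,.005])
  for k in(0,.04,.1,.15):
    print(pf,k,f(g+k*n,rf),f(g+[0,0,k],rf))
c=optics.capture("scene");cv2.imwrite("pics/lift.png",c["pixels"][:,:,::-1])
E
```

```text
20.625 0.04991348109211686 [-1.21  0.39  0.15  2.13  2.67  0.25  1.75] [0.41  0.588 0.179]
15 0 [-1.85  0.79  0.81  2.42  1.91  0.76  1.49] [-1.85  0.79  0.81  2.42  1.91  0.76  1.49]
15 0.04 [-1.93  0.69  0.85  2.44  1.81  0.78  1.63] [-1.89  0.68  0.87  2.42  1.87  0.76  1.63]
15 0.1 [-1.81  0.41  0.53  2.44  1.63  1.06  1.91] [-1.95  0.5   0.93  2.4   1.77  0.8   1.89]
15 0.15 [-2.14  0.34  0.84  2.44  1.51  1.02  2.06] [-2.06  0.37  1.03  2.37  1.69  0.83  2.09]
20 0 [-1.84  0.71  0.82  2.41  1.9   0.69  1.58] [-1.84  0.71  0.82  2.41  1.9   0.69  1.58]
20 0.04 [-1.93  0.61  0.86  2.43  1.77  0.71  1.75] [-1.89  0.61  0.89  2.4   1.83  0.68  1.75]
20 0.1 [-1.93  0.37  0.7   2.42  1.58  0.92  2.01] [-1.98  0.44  0.98  2.38  1.7   0.72  2.02]
20 0.15 [-2.32  0.34  1.08  2.42  1.44  0.87  2.18] [-2.15  0.35  1.16  2.34  1.6   0.73  2.23]
```

```bash
python3 - <<'E'
from plan import *
from rig import ik,ctrl,optics
n=Rz(ch[2]).apply([-np.sin(A),0,np.cos(A)])
rf=toolrot(np.radians(15),ch[2],1)
g=W(*ch,[S(152,0,36)])[0]+rf.apply([0,0,.005])
ctrl.move_to(g+[0,0,.15],rf.as_rotvec())
b=g+n*.025
for v in(b,):
    try: ctrl.move_straight(v,rate=.2)
    except ctrl.MotionError as e: print(e); ctrl.move_to(v,rf.as_rotvec())
s=ctrl.get_state();print(s["t"],s["eef_pos"],b,s["joint_pos"].round(2),s["contact_force"],s["finger_gap"],np.degrees((R.from_rotvec(s["tool_rot"])*rf.inv()).magnitude()))
c=optics.capture("scene");w=optics.capture("wrist");u=optics.capture("top")
T=np.eye(4);T[:3,:3]=R.from_rotvec(s["tool_rot"]).as_matrix();T[:3,3]=s["eef_pos"]
pickle.dump((c,w,u,T),open("w3.pkl","wb"))
a=cv2.resize(c["pixels"][110:270,120:290],(425,400),interpolation=cv2.INTER_CUBIC)
k=cv2.resize(u["pixels"][195:315,180:270],(300,400),interpolation=cv2.INTER_CUBIC)
cv2.imwrite("pics/pre.png",np.hstack([a,k])[:,:,::-1])
E
```

```text
22.575 [0.44933853 0.33685685 0.18130515] [0.44866622 0.33666344 0.1808578 ] [-1.87  0.71  0.8   2.43  1.84  0.8   1.59] [ 0.0243795  -0.10026392 -1.09807234] 0.04999579459594915 0.05924817581966022
```

View pics/pre.png

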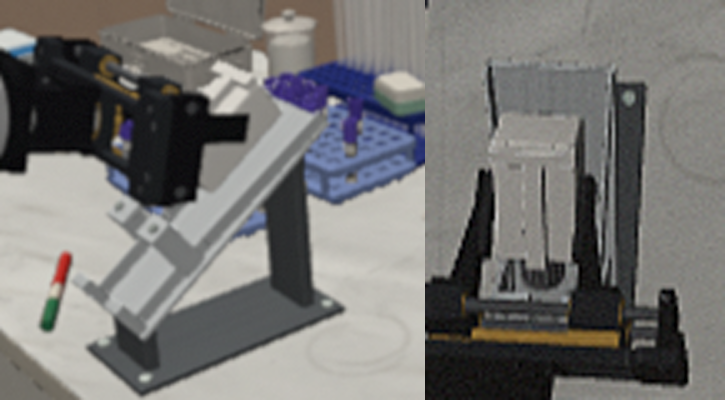

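The cartridge is held lying over the chute with its rib up, cap downhill and lip end uphill (crop right: 490–583, 113–270). I'll check its lateral position against the projected model.

```bash
python3 - <<'E'
from plan import *
c,w,u,T=pickle.load(open("w3.pkl","rb"))
Q=lambda p:(p-[180,195])*[300/90,400/120]+[425,0]
P=[S(196.4,y,h+25) for h in(0,44) for y in(25,-25)]
print("lip L/R, floor side h0 then lip top h44",Q(proj(W(*ch,P),*cam(u),u["mtx"])).round(0).tolist())
P=[S(215,39,0),S(215,-39,0)]
print("chute top",Q(proj(W(*ch,P),*cam(u),u["mtx"])).round(0).tolist())
S2=lambda p:(p-[120,110])*2.5
print("scene lip",S2(proj(W(*ch,[S(196.4,y,h+25) for h in(0,44) for y in(25,-25)]),*cam(c),c["mtx"])).round(0).tolist())
E
```

```text
lip L/R, floor side h0 then lip top h44 [[502.0, 109.0], [586.0, 114.0], [489.0, 150.0], [577.0, 154.0]]
chute top [[485.0, 60.0], [615.0, 67.0]]
scene lip [[249.0, 94.0], [285.0, 110.0], [218.0, 57.0], [253.0, 73.0]]
```

```bash
python3 - <<'E'
from plan import *
from rig import ik,ctrl,optics
n=Rz(ch[2]).apply([-np.sin(A),0,np.cos(A)])
s=ctrl.get_state();e=s["eef_pos"]
ctrl.move_straight(e-n*.019,rate=.1)
f0=ctrl.get_state()["contact_force"]
hit=ctrl.move_straight(e-n*.030,rate=.02,until_force=2.5)
s=ctrl.get_state();d=s["eef_pos"]-e
print(hit,s["t"],"down",-d@n,s["contact_force"]-f0,s["finger_gap"])
c=optics.capture("scene");u=optics.capture("top")
a=cv2.resize(c["pixels"][110:270,120:290],(425,400),interpolation=cv2.INTER_CUBIC)
k=cv2.resize(u["pixels"][195:315,180:270],(300,400),interpolation=cv2.INTER_CUBIC)
cv2.imwrite("pics/down.png",np.hstack([a,k])[:,:,::-1])
E
```

```text
True 23.45 down 0.024729358369474 [-2.76784295 -0.19336193  3.70478399] 0.04956571973964703
```

View pics/down.png

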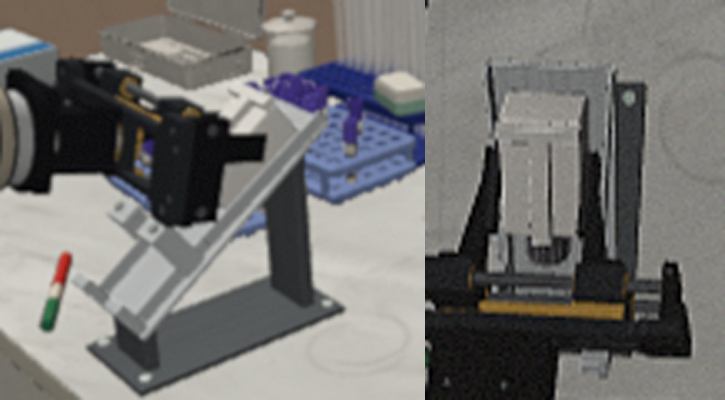

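Contact came exactly at floor depth (24.7 mm), and the force is along the floor normal. The cartridge lies on the floor in the upper part, so I'll release it.

```bash
python3 - <<'E'
from plan import *
from rig import ik,ctrl,optics
ctrl.command_gripper(.087)
ctrl.pause(1.2)
s=ctrl.get_state();print(s["t"],s["finger_gap"],s["contact_force"])
rf=R.from_rotvec(s["tool_rot"])
n=Rz(ch[2]).apply([-np.sin(A),0,np.cos(A)])
for v in(n*.10,np.array([0,0,.10]),rf.apply([0,0,-.03])+[0,0,.08]):
    try: ctrl.move_straight(s["eef_pos"]+v,rate=.15);break
    except ctrl.MotionError as e: print(e)
q=ctrl.get_state()["joint_pos"];print(q.round(2))
ctrl.move_to([.25,.62,.36],[0,np.pi,0])
s=ctrl.get_state();print(s["t"],s["eef_pos"],s["contact_force"])
c=optics.capture("scene");u=optics.capture("top")
a=cv2.resize(c["pixels"][110:270,120:290],(425,400),interpolation=cv2.INTER_CUBIC)
k=cv2.resize(u["pixels"][195:315,180:270],(300,400),interpolation=cv2.INTER_CUBIC)
cv2.imwrite("pics/end.png",np.hstack([a,k])[:,:,::-1])
Q=lambda p:(p-[180,195])*[300/90,400/120]+[425,0]
print("expected lip top L/R, cap",Q(proj(W(*ch,[S(94,25,44),S(94,-25,44),S(-16,0,18)]),*cam(u),u["mtx"])).round(0).tolist())
E
```

```text
25.65 0.08726278237388806 [-0.07002857 -1.02044503 -0.18591492]
[-2.02  0.49  0.82  2.44  1.63  0.91  1.89]
28.3917 [0.25025816 0.6192567  0.35903581] [ 0.63502086 -0.0115521   0.41833658]
expected lip top L/R, cap [[504.0, 267.0], [585.0, 271.0], [555.0, 378.0]]
```

View pics/end.png

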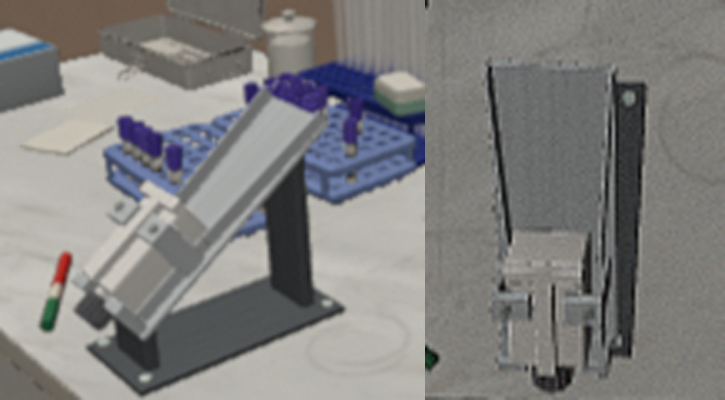

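The cartridge is home: its cap sticks out between the jaws (about 553,378, expected 555,378), the rib is up between the tabs, and the lip is at row 267 as expected. The arm is clear, so I'll hand in.

```bash
python3 -c "
from rig import ctrl
print(ctrl.sign_off())"
```

```text
the job is handed in; nothing more can be done
None
```

The cartridge slid home under its own weight and sits at the end jaws, rib up with its cap out between them; I never touched the bottle, dish or timer, and the job was handed in at about 28 s.

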